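# Make up two test kits at the laboratory bench

## Task

Make up the two test kits from the stock on the bench: the teal tray, which is wanted first, gets the orange-capped amber bottle, the green-lidded pot and the pink carton, and only when it is complete start on the pink tray, which gets the blue-capped amber bottle and the yellow-lidded pot. Stand each thing upright on the floor of a compartment of its own (any compartment of its tray), setting it down rather than letting it drop and knocking nothing over. Leave the white-capped bottle, the black-lidded pot and the tube rack where they stand.

Things in the scene. Friction and masses are not known exactly. Their poses are not given: they have to be found in the camera images.
- teal_tray: Teal kit tray, fixed to the bench but in a different place and yaw each time: an open tray 220 mm long (its y) by 76 mm (its x), 18 mm high, divided crosswise into three square compartments, 68 x 68 mm inside, with walls, dividers and floor 4 mm thick. Origin: centre of its underside, z up. Compartment centres at x = 0, y = -72, 0 and 72 mm; things stand on the floor 4 mm above the bench.
- pink_tray: Bright pink kit tray, fixed to the bench but in a different place and yaw each time: an open tray 148 mm long (its y) by 76 mm (its x), 18 mm high, divided crosswise into two square compartments, 68 x 68 mm inside, with walls, dividers and floor 4 mm thick. Origin: centre of its underside, z up. Compartment centres at x = 0, y = -36 and 36 mm; things stand on the floor 4 mm above the bench.
- orange_bottle: Loose amber bottle with a white label band and an orange screw cap, 44 mm in diameter, 85 mm tall (straight body to 60 mm height, cap 32 mm wide), about 90 g, standing upright. Origin: centre of its underside, z up.
- green_pot: Loose cream-coloured round pot with a green lid on top, 44 mm in diameter all the way up, 56 mm tall, about 60 g, standing upright. Origin: centre of its underside, z up.
- carton: Loose pale pink carton with a white band, 44 x 44 mm square and 70 mm tall, about 70 g, standing upright. Origin: centre of its underside, z up, x and y square to its side faces.
- blue_bottle: Loose amber bottle with a white label band and a blue screw cap, 44 mm in diameter, 85 mm tall (straight body to 60 mm height, cap 32 mm wide), about 90 g, standing upright. Origin: centre of its underside, z up.
- yellow_pot: Loose cream-coloured round pot with a yellow lid on top, 44 mm in diameter all the way up, 56 mm tall, about 60 g, standing upright. Origin: centre of its underside, z up.
- white_bottle: Loose amber bottle with a white label band and a white screw cap, 44 mm in diameter, 85 mm tall (straight body to 60 mm height, cap 32 mm wide), about 90 g, standing upright. Origin: centre of its underside, z up. Not wanted: stays where it is.
- black_pot: Loose cream-coloured round pot with a black lid on top, 44 mm in diameter all the way up, 56 mm tall, about 60 g, standing upright. Origin: centre of its underside, z up. Not wanted: stays where it is.
- tube_rack: Loose cream tube rack, 90 mm (its x) by 150 mm (its y), 98 mm tall, with a few red- and blue-capped tubes, 0.4 kg, standing to the robot's right of the stock. Stays where it is. Origin: centre of its underside.

How it is judged (in metres and radians):
On the way, in this order (a step that is already met when the one before it is completed fails the run):
1. the teal kit is complete (all three things upright, released and at rest on the tray's floor) while the two things for the pink kit have not been moved by more than 25 mm (x of orange_bottle in the frame of teal_tray between -0.018 and 0.018 m and y of orange_bottle in the frame of teal_tray between -0.09 and 0.09 m and z of orange_bottle in the frame of teal_tray between 0 and 0.009 m and angle between each of orange_bottle, green_pot, carton's own z axis and vertical below 0.12 rad and linear speed of each of orange_bottle, green_pot, carton below 0.03 m/s and contact force between each of orange_bottle, green_pot, carton and the fingers below 0.1 N and x of green_pot in the frame of teal_tray between -0.018 and 0.018 m and y of green_pot in the frame of teal_tray between -0.09 and 0.09 m and z of green_pot in the frame of teal_tray between 0 and 0.009 m and x of carton in the frame of teal_tray between -0.018 and 0.018 m and y of carton in the frame of teal_tray between -0.09 and 0.09 m and z of carton in the frame of teal_tray between 0 and 0.009 m and distance of each of blue_bottle, yellow_pot from where it was at the start of the episode below 0.025 m), for 0.2 s.
2. the pink kit is complete: both things upright, released and at rest on its floor (x of blue_bottle in the frame of pink_tray between -0.018 and 0.018 m and y of blue_bottle in the frame of pink_tray between -0.054 and 0.054 m and z of blue_bottle in the frame of pink_tray between 0 and 0.009 m and angle between each of blue_bottle, yellow_pot's own z axis and vertical below 0.12 rad and linear speed of each of blue_bottle, yellow_pot below 0.03 m/s and contact force between each of blue_bottle, yellow_pot and the fingers below 0.1 N and x of yellow_pot in the frame of pink_tray between -0.018 and 0.018 m and y of yellow_pot in the frame of pink_tray between -0.054 and 0.054 m and z of yellow_pot in the frame of pink_tray between 0 and 0.009 m), for 0.2 s.
At the end, for the whole second after the job is handed in: All five things stand in their own trays: underside under 9 mm above the tray's, within 18 mm of its long centre line, inside its length, upright within 0.12 rad, released and at rest. White-capped bottle, black-lidded pot and rack within 25 mm of their starts (all of step 2 and x of orange_bottle in the frame of teal_tray between -0.018 and 0.018 m and y of orange_bottle in the frame of teal_tray between -0.09 and 0.09 m and z of orange_bottle in the frame of teal_tray between 0 and 0.009 m and angle between each of orange_bottle, green_pot, carton's own z axis and vertical below 0.12 rad and linear speed of each of orange_bottle, green_pot, carton below 0.03 m/s and contact force between each of orange_bottle, green_pot, carton and the fingers below 0.1 N and x of green_pot in the frame of teal_tray between -0.018 and 0.018 m and y of green_pot in the frame of teal_tray between -0.09 and 0.09 m and z of green_pot in the frame of teal_tray between 0 and 0.009 m and x of carton in the frame of teal_tray between -0.018 and 0.018 m and y of carton in the frame of teal_tray between -0.09 and 0.09 m and z of carton in the frame of teal_tray between 0 and 0.009 m and distance of each of white_bottle, black_pot, tube_rack from where it was at the start of the episode below 0.025 m); the robot touches nothing.
It fails at once if the white-capped bottle, black-lidded pot or tube rack is shifted by more than 25 mm or tipped over (distance of any of white_bottle, black_pot, tube_rack from where it was at the start of the episode above 0.025 m or angle between any of white_bottle, black_pot, tube_rack's own z axis and vertical above 0.5 rad).
It fails at once if one of the kit's things is dropped (falls free at over 0.7 m/s, i.e. from more than about 25 mm) ((linear speed of orange_bottle above 0.7 m/s and contact force between orange_bottle and anything else below 0.02 N) or (linear speed of green_pot above 0.7 m/s and contact force between green_pot and anything else below 0.02 N) or (linear speed of carton above 0.7 m/s and contact force between carton and anything else below 0.02 N) or (linear speed of blue_bottle above 0.7 m/s and contact force between blue_bottle and anything else below 0.02 N) or (linear speed of yellow_pot above 0.7 m/s and contact force between yellow_pot and anything else below 0.02 N)).
It fails at once if one of the kit's things is knocked over or tipped past about 60 degrees (angle between any of orange_bottle, green_pot, carton, blue_bottle, yellow_pot's own z axis and vertical above 1 rad).
It also fails if it takes over 115 s, if anything falls off the work surface, if the arm or the gripper's body presses on something with over 40 N, if the wrist force passes 120 N, or if a joint passes its speed limit or range.

## Robot

A 6-joint arm with a two-finger parallel gripper is mounted at the origin on the work surface. World frame = base frame: x ahead of the robot, y to its left, z up, the work surface at z = 0. Lengths are in m, angles in degrees, forces in N, time in s.
With the tool pointing down it reaches from about 0.4 to 0.825 m from the base axis. Payload 7 kg.
Tool frame: the origin (TCP) lies midway between the tips of the shut fingers; the grasp point (between the pads) lies 19 mm behind it; z points along the fingers, y is the direction in which the jaws open and shut (so a half turn about z gives the same grasp; the last joint's range is limited). The gripper opens to 88 mm and grips with 3 to 60 N. Pads are 19 mm wide; open, the fingers measure 130 mm over their backs; the gripper's body (78 mm by 193 mm) begins 47 mm behind the grasp point.
Start: joints at [81.194, 20.546, 0.682, 0, -70.136, -16.507], TCP at [0.289, 0.61, 0.227] pointing down, gripper open.
Joint ranges: [-176.03, 176.03], [-82.01, 121.73], [-58.28, 71.71], [-173.87, 95.51], [-174.79, -0.11], [-173.66, 173.66]. Speed limits (degrees/s): [136.94, 136.94, 172.46, 180, 180, 180].

## Interface

Orientations are given as [roll, pitch, yaw] about the fixed x, y, z axes, in that order (R = Rz(yaw) Ry(pitch) Rx(roll)).
In Python, from plant import get_state, capture, get_calibration, close_job, boxes_of, cut_out gives the robot as it stands.
- The arm moves only by the tool apply_moves, never from a script. Its argument "commands" is a list of rows, each an object with "grip": the closure, from 0 (fully open) to 1 (shut); "slide": the shift along the tool's x, y, z in m, a list of three; "roll": the turn about the tool's z in degrees. In form: [{"grip": grip, "slide": [x, y, z], "roll": roll}, ...]. A call has 1 to 5 rows; each row is the pose to reach, as a shift and turn from the pose commanded when the call began, along the tool's axes at that moment; what a row does not reach only later rows make up. A row lasts 1/8 s, in which the tool goes at most 62.5 mm and 10.7 degrees, less where a joint would pass 70% of its speed; a pose out of reach is approached as far as the arm can. A call with a gripper value outside its range is refused whole. The fingers move at their own pace and stop on an object; "grip_force" is the grip in N (left out, the last holds). Time passes only in rows, so rows that repeat a pose let the fingers close. It gives the time, the measured TCP pose, the force and the opening at its end, in the units of the state.
- get_state(): the state, without advancing time (a new reading comes with each control period).
- capture(name): name is "scene" or "top"; returns (picture, depth): 420x560x3 uint8, red, green, blue; 420x560 float32, m along the optical axis (not along the pixel's ray), 0 where there is no reading.
- get_calibration(name): a dict with "mtx" (3x3 intrinsics, pixels), "R" (3x3) and "t" (3): a world point X has camera coordinates R X + t. Camera axes: x right, y down, z forward; pixel columns grow to the right and rows downward; lengths in m; the calibration is good to about 2 mm. A picture is of the moment at which its call begins. get_calibration takes no time and is no camera call.
- close_job(): hands the job in, once; it reports no verdict.
Trained networks look in the newest picture that a camera, given by its name, has taken for a name from the list of things; names that differ only in an ending like _2 or _b are one class to them, and where a whole thing is asked for, a point or a joint stands for the part that bears it (a point fixed in the world has none). Each returns a list of dicts, best first, with "score" (0 to 1); they miss things now and then, are a little off and sometimes report something else, mostly with a low value. They report only what shows in the picture. A call takes as long as a camera call.
- boxes_of(name, camera): "position" ([x, y, z] in m, in the coordinates of the camera as it stood for that picture, good to about 4 mm: the middle of the surface that is visible of it).
- cut_out(name, camera): "mask" (420x560 bool, what is visible of it).
The state is a dict: "time_s": time; "joints": joint angles; "qd": joint speeds; "joint_torque": joint torques, N m; "tcp_pos": TCP position; "eef_rot": TCP orientation; "contact_force": force on the tool from outside, world axes, zero at the start; "moment": the same for the moment, N m; "gripper_width": finger opening in m.
Only numpy, scipy, OpenCV 4.12 (cv2) and the standard library are available. Lean on these libraries where they do the work, as an engineer would, in place of code of your own. Each camera call takes 0.05 s, during which the arm holds its last target.

## Working session

There is one attempt and no reset: what is moved stays moved. The work goes in short steps, Python scripts to look and compute and a tool call to move; the robot and the scene stay as the last step left them, time stands still between calls to the robot, and variables do not carry over. Pictures are saved under pics/ and viewed, and the job is handed in when it is done.

Besides the shell and the picture viewer there is one more tool, called after ">>>" as name(argument=value, ...), one argument or row to a line, values as JSON. apply_moves: Moves the arm, as the interface text tells. Its arguments: {"type":"object","properties":{"commands":{"type":"array"},"grip_force":{"type":"number"}},"required":["commands"]}

```bash
mkdir -p pics; ls; python3 - <<'E'
from plant import *
import cv2
s=get_state();print(s)
for n in("scene","top"):
    p,d=capture(n);cv2.imwrite(f"pics/{n}0.png",p[:,:,::-1]);print(get_calibration(n))
E
```

```text
pics
{'time_s': 0.0, 'joints': array([ 8.11947989e+01,  2.05898205e+01,  6.34760314e-01, -2.15553164e-02,
       -7.01371342e+01, -1.65050498e+01]), 'qd': array([ 0.01850774, -0.04807921,  0.04715797, -0.00274599, -0.00318677,
       -0.05289388]), 'joint_torque': array([ 1.12585494e-03, -5.82714951e+01,  2.93047857e+01,  6.99664369e+00,
        6.93904716e-03, -1.66024356e-04]), 'tcp_pos': array([0.2884014 , 0.60973958, 0.22564391]), 'eef_rot': array([ 1.79905847e+02, -6.76650723e-03, -2.53175856e+01]), 'contact_force': array([ 0.16265563,  0.02452046, -0.45410833]), 'moment': array([-0.00195448, -0.04401698,  0.01210393]), 'gripper_width': 0.08779484827819457}
{'mtx': array([[426.36843435,   0.        , 277.29200362],
       [  0.        , 426.36843435, 203.65649713],
       [  0.        ,   0.        ,   1.        ]]), 'R': array([[ 0.3049047 ,  0.95226995,  0.01466504],
       [ 0.75260313, -0.23148061, -0.61644567],
       [-0.58362802,  0.19899414, -0.78726087]]), 't': array([-0.09331471, -0.40515192,  1.47368313])}
{'mtx': array([[413.84367685,   0.        , 281.11965943],
       [  0.        , 413.84367685, 214.79812435],
       [  0.        ,   0.        ,   1.        ]]), 'R': array([[-2.11482156e-03, -9.99912755e-01,  1.30387508e-02],
       [-9.93370575e-01,  6.01990897e-04, -1.14954505e-01],
       [ 1.14936626e-01, -1.31954196e-02, -9.93285182e-01]]), 't': array([-0.09424604,  0.56268971,  1.09507256])}
```

View pics/scene0.png

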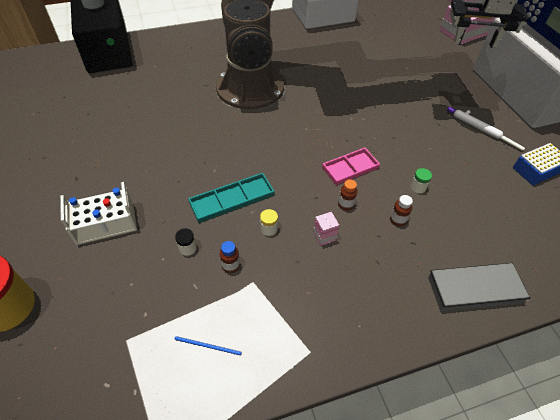

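View pics/top0.png

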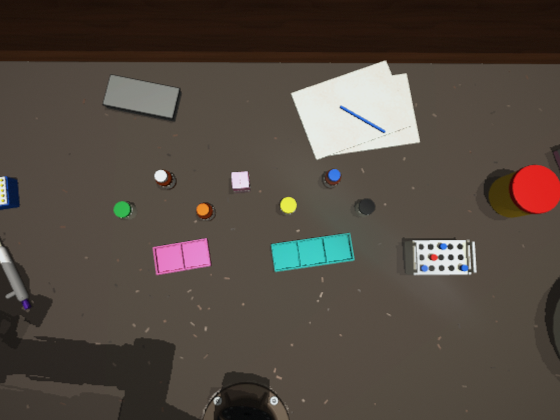

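The scene view shows all the stock unobstructed. In the top view: teal tray (312,252), pink tray (182,256), orange (204,211), green (123,210), carton (240,181), blue (333,177), yellow (288,205), white (164,179), black (366,207), rack (440,257).

```bash
cat > h.py <<'E'
from plant import *
import numpy as np, cv2
def pts(cam,d,m):
    c=get_calibration(cam);v,u=np.nonzero(m&(d>0));z=d[v,u]
    K=c["mtx"];X=np.stack([(u-K[0,2])/K[0,0]*z,(v-K[1,2])/K[1,1]*z,z],1)
    return (X-c["t"])@c["R"]
H=dict(orange_bottle=.085,green_pot=.056,carton=.07,blue_bottle=.085,yellow_pot=.056,white_bottle=.085,black_pot=.056,teal_tray=.018,pink_tray=.018,tube_rack=.098)
def locate(cam,d,names):
    for n in names:
        r=cut_out(n,cam)
        for k in r[:2]:
            P=pts(cam,d,k["mask"])
            if len(P)<5: continue
            h=H[n]
            T=P[np.abs(P[:,2]-h)<.008]
            o=f"{cam} {n} {k['score']:.2f} n={len(P)} zmax={np.percentile(P[:,2],98):.3f}"
            if len(T)>4:
                q=cv2.minAreaRect((T[:,:2]*1000).astype(np.float32)); o+=f" topmean={T.mean(0).round(4)} rect={np.round(q[0],1)},{np.round(q[1],1)},{q[2]:.1f}"
            if 'tray' in n or n=='carton':
                q=cv2.minAreaRect((P[:,:2]*1000).astype(np.float32)); o+=f" all rect={np.round(q[0],1)},{np.round(q[1],1)},{q[2]:.1f}"
            print(o)
E
python3 - <<'E'
from h import *
for n in("top","scene"):
    p,d=capture(n);locate(n,d,H)
print(get_state()["time_s"])
E
```

```text
top orange_bottle 0.72 n=276 zmax=0.088 topmean=[0.5723 0.1089 0.084 ] rect=[572.3 109.1],[29.6 29.4],46.3
top green_pot 0.69 n=322 zmax=0.058 topmean=[0.5763 0.3281 0.0548] rect=[576.1 328.7],[41.5 41.7],27.7
top blue_bottle 0.78 n=248 zmax=0.088 topmean=[ 0.6627 -0.2345  0.0844] rect=[ 662.5 -235.3],[27.6 30. ],1.7
top yellow_pot 0.77 n=237 zmax=0.060 topmean=[ 0.5874 -0.1138  0.0557] rect=[ 587.6 -114.5],[40.2 41. ],89.9
top white_bottle 0.85 n=291 zmax=0.088 topmean=[0.661  0.2203 0.0838] rect=[660.6 221.4],[30.6 29.3],85.3
top white_bottle 0.64 n=329 zmax=0.058
top black_pot 0.70 n=259 zmax=0.060 topmean=[ 0.5836 -0.3241  0.0555] rect=[ 583.6 -324.2],[39.9 42.1],46.7
top teal_tray 0.69 n=2244 zmax=0.020 topmean=[ 0.464  -0.1849  0.0172] rect=[ 463.2 -181.3],[ 76.  219.9],8.0 all rect=[ 464.7 -182.8],[ 79.9 224.3],8.1
top pink_tray 0.96 n=1495 zmax=0.020 topmean=[0.4509 0.1825 0.0169] rect=[452.2 176.5],[ 75.6 148.4],9.5 all rect=[451.  176.4],[ 77.6 148. ],8.9
top tube_rack 0.77 n=2377 zmax=0.099 topmean=[ 0.447  -0.5148  0.0966] rect=[ 447.1 -514.7],[ 76.4 151. ],0.3
scene oran
[... 618 characters left out ...]
 0.5916 -0.1143  0.0558] rect=[ 589.7 -113.3],[40.  43.1],73.3
scene white_bottle 0.74 n=508 zmax=0.087 topmean=[0.6634 0.2202 0.0842] rect=[662.5 221.2],[30.9 30.6],15.7
scene black_pot 0.67 n=439 zmax=0.059 topmean=[ 0.5879 -0.3248  0.0559] rect=[ 585.4 -324.2],[41.  43.4],80.8
scene teal_tray 0.55 n=2096 zmax=0.020 topmean=[ 0.4666 -0.1812  0.0161] rect=[ 463.8 -180.7],[ 83. 221.],7.7 all rect=[ 457.6 -181.6],[ 95.8 221. ],7.8
scene pink_tray 0.62 n=1212 zmax=0.020 topmean=[0.4545 0.1754 0.0157] rect=[452.4 176.4],[ 80.4 151.2],10.1 all rect=[444.1 182. ],[ 94.7 165.2],10.2
scene tube_rack 0.63 n=3081 zmax=0.099 topmean=[ 0.4528 -0.5248  0.0975] rect=[ 449.9 -514.2],[151.   79.1],89.1
1.2
```

```bash
cat >> h.py <<'E'
def to(x,y,z,yaw,cmd=None):
    """shift in tool axes from measured pose"""
    s=get_state();p=s["tcp_pos"];w=s["eef_rot"][2]
    print("t",round(s["time_s"],2),"tcp",p.round(4),s["eef_rot"].round(2),"w",round(s["gripper_width"],4),"F",s["contact_force"].round(1))
    a=np.radians(w);R=np.array([[np.cos(a),np.sin(a),0],[np.sin(a),-np.cos(a),0],[0,0,-1]])
    print("slide",(R.T@(np.array([x,y,z])-p)).round(4),"roll",round((w-yaw+180)%360-180,1))
E
python3 - <<'E'
from h import *
for n in("top","scene"):
    p,d=capture(n);P=pts(n,d,d>0)
    T=P[(abs(P[:,0]-.67)<.05)&(abs(P[:,1]-.007)<.05)&(abs(P[:,2]-.07)<.006)]
    print(n,len(T),T.mean(0),cv2.minAreaRect((T[:,:2]*1000).astype(np.float32)))
to(.577,.328,.15,-81.5)
E
```

```text
top 271 [0.65331057 0.01458026 0.06923411] ((653.7017211914062, 14.824104309082031), (43.90488815307617, 43.95154571533203), 3.7191033363342285)
scene 293 [0.65636469 0.01374317 0.06967242] ((654.3028564453125, 14.626522064208984), (47.64664840698242, 44.90083694458008), 4.123131275177002)
t 1.3 tcp [0.2886 0.6102 0.2266] [-180.      0.    -25.31] w 0.0877 F [ 0.6 -0.4 -0.1]
slide [0.3814 0.1318 0.0766] roll 56.2
```

>>> apply_moves(
  commands=[
    {"grip": 0,"slide": [0.05,0.018,0.01],"roll": 9},
    {"grip": 0,"slide": [0.105,0.036,0.03],"roll": 18},
    {"grip": 0,"slide": [0.16,0.055,0.05],"roll": 27},
    {"grip": 0,"slide": [0.215,0.074,0.07],"roll": 36},
    {"grip": 0,"slide": [0.27,0.093,0.0766],"roll": 45},
  ],
  grip_force=20,
)

```text
time_s: 1.92
tcp_pos: [0.4936, 0.4088, 0.1487]
eef_rot: [179.9, -0.0, -70.6]
contact_force: [0.4, 0.8, 0.8]
gripper_width: 0.0872
```

```bash
python3 -c "
from h import *
to(.577,.328,.15,-81.5)"
```

```text
t 1.93 tcp [0.4936 0.4088 0.1487] [ 1.7992e+02 -5.0000e-02 -7.0600e+01] w 0.0872 F [0.4 0.8 0.8]
slide [ 0.1039 -0.0518 -0.0013] roll 10.9
```

>>> apply_moves(
  commands=[
    {"grip": 0,"slide": [0.05,-0.025,0],"roll": 6},
    {"grip": 0,"slide": [0.09,-0.045,0],"roll": 11},
    {"grip": 0,"slide": [0.104,-0.052,0],"roll": 11},
    {"grip": 0,"slide": [0.104,-0.052,0],"roll": 11},
  ],
)

```text
time_s: 2.42
tcp_pos: [0.5774, 0.3296, 0.1498]
eef_rot: [180.0, -0.0, -81.4]
contact_force: [-0.2, -0.2, 0.8]
gripper_width: 0.0878
```

```bash
python3 -c "
from h import *
to(.577,.328,.027,-81.5)
p,d=capture('scene');cv2.imwrite('pics/s1.png',p[:,:,::-1])"
```

```text
t 2.42 tcp [0.5774 0.3296 0.1498] [179.99  -0.   -81.35] w 0.0878 F [-0.2 -0.2  0.8]
slide [0.0015 0.0006 0.1228] roll 0.1
```

View pics/s1.png

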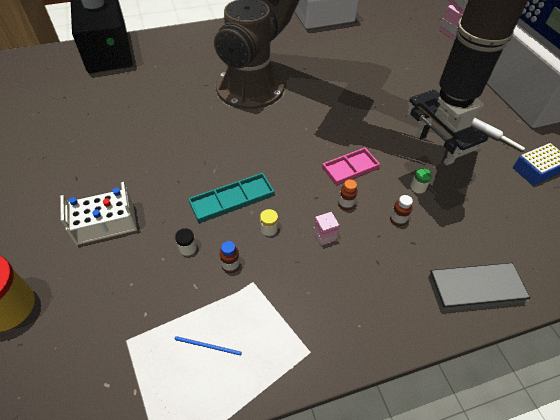

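The open gripper hovers at about (450,130), above the green pot (423,180), with the jaws fore and aft. Descending.

>>> apply_moves(
  commands=[
    {"grip": 0,"slide": [0.0015,0.0005,0.05],"roll": 0},
    {"grip": 0,"slide": [0.0015,0.0005,0.09],"roll": 0},
    {"grip": 0,"slide": [0.0015,0.0005,0.115],"roll": 0},
    {"grip": 0,"slide": [0.0015,0.0005,0.123],"roll": 0},
    {"grip": 0,"slide": [0.0015,0.0005,0.123],"roll": 0},
  ],
)

```text
time_s: 3.1
tcp_pos: [0.5763, 0.3296, 0.0272]
eef_rot: [180.0, -0.0, -81.2]
contact_force: [1.0, -0.4, 1.1]
gripper_width: 0.0872
```

>>> apply_moves(
  commands=[
    {"grip": 0.3,"slide": [0,0,0],"roll": 0},
    {"grip": 0.5,"slide": [0,0,0],"roll": 0},
    {"grip": 0.7,"slide": [0,0,0],"roll": 0},
    {"grip": 0.8,"slide": [0,0,0],"roll": 0},
    {"grip": 0.8,"slide": [0,0,0],"roll": 0},
  ],
)

```text
time_s: 3.72
tcp_pos: [0.5768, 0.3286, 0.0271]
eef_rot: [-180.0, 0.0, -81.3]
contact_force: [-1.7, 0.9, 2.2]
gripper_width: 0.0433
```

>>> apply_moves(
  commands=[
    {"grip": 0.8,"slide": [0,0,-0.02],"roll": 0},
    {"grip": 0.8,"slide": [0,0,-0.06],"roll": 0},
    {"grip": 0.8,"slide": [0,0,-0.1],"roll": 0},
    {"grip": 0.8,"slide": [0,0,-0.11],"roll": 0},
    {"grip": 0.8,"slide": [0,0,-0.11],"roll": 0},
  ],
)

```text
time_s: 4.35
tcp_pos: [0.5767, 0.3288, 0.1374]
eef_rot: [-180.0, 0.0, -81.3]
contact_force: [0.6, -0.4, -1.8]
gripper_width: 0.0436
```

```bash
python3 -c "
from h import *
to(.4634,-.181,.14,-82)"
```

```text
t 4.35 tcp [0.5767 0.3288 0.1374] [-1.7996e+02  5.0000e-02 -8.1320e+01] w 0.0436 F [ 0.6 -0.4 -1.8]
slide [ 0.4869  0.1889 -0.0026] roll 0.7
```

>>> apply_moves(
  commands=[
    {"grip": 0.8,"slide": [0.03,0.012,0],"roll": 0},
    {"grip": 0.8,"slide": [0.08,0.031,0],"roll": 0},
    {"grip": 0.8,"slide": [0.135,0.052,0],"roll": 0},
    {"grip": 0.8,"slide": [0.19,0.074,0],"roll": 0},
    {"grip": 0.8,"slide": [0.245,0.095,0],"roll": 0.5},
  ],
)

```text
time_s: 4.97
tcp_pos: [0.5181, 0.0701, 0.1353]
eef_rot: [179.8, -0.0, -81.8]
contact_force: [0.7, -0.5, -0.9]
gripper_width: 0.0435
```

>>> apply_moves(
  commands=[
    {"grip": 0.8,"slide": [0.055,0.021,0],"roll": 0},
    {"grip": 0.8,"slide": [0.11,0.043,0],"roll": 0},
    {"grip": 0.8,"slide": [0.165,0.064,0],"roll": 0},
    {"grip": 0.8,"slide": [0.21,0.082,0],"roll": 0},
    {"grip": 0.8,"slide": [0.235,0.092,0],"roll": 0},
  ],
)

```text
time_s: 5.6
tcp_pos: [0.4601, -0.1754, 0.1354]
eef_rot: [179.8, 0.0, -81.9]
contact_force: [1.4, -0.3, -0.7]
gripper_width: 0.0435
```

>>> apply_moves(
  commands=[
    {"grip": 0.8,"slide": [0.007,0.002,0],"roll": 0},
    {"grip": 0.8,"slide": [0.007,0.002,0],"roll": 0},
  ],
)

```text
time_s: 5.85
tcp_pos: [0.4606, -0.1808, 0.136]
eef_rot: [179.9, 0.0, -81.9]
contact_force: [-0.5, 0.1, -0.3]
gripper_width: 0.0433
```

```bash
python3 -c "
from h import *
to(.4634,-.181,.032,-82)
p,d=capture('scene');cv2.imwrite('pics/s2.png',p[:,:,::-1])"
```

```text
t 5.85 tcp [ 0.4606 -0.1808  0.136 ] [ 1.799e+02  2.000e-02 -8.187e+01] w 0.0433 F [-0.5  0.1 -0.3]
slide [ 0.0006 -0.0027  0.104 ] roll 0.1
```

View pics/s2.png

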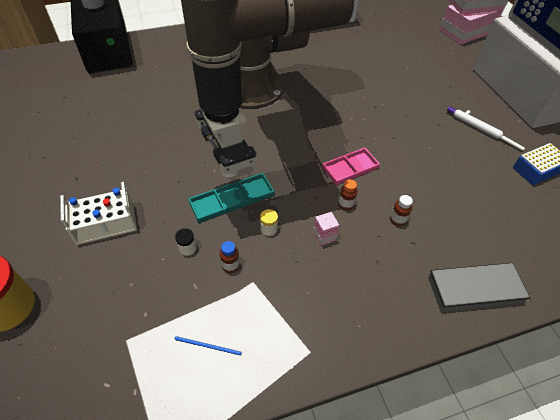

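The gripper, holding the pot (hidden behind it), is above the teal tray's middle at (232,160); the rest is undisturbed.

>>> apply_moves(
  commands=[
    {"grip": 0.8,"slide": [0.0006,-0.0027,0.04],"roll": 0},
    {"grip": 0.8,"slide": [0.0006,-0.0027,0.075],"roll": 0},
    {"grip": 0.8,"slide": [0.0006,-0.0027,0.093],"roll": 0},
    {"grip": 0.8,"slide": [0.0006,-0.0027,0.101],"roll": 0},
    {"grip": 0.8,"slide": [0.0006,-0.0027,0.103],"roll": 0},
  ],
)

```text
time_s: 6.52
tcp_pos: [0.4642, -0.1804, 0.0338]
eef_rot: [180.0, -0.0, -81.7]
contact_force: [1.0, -0.5, -0.4]
gripper_width: 0.0435
```

>>> apply_moves(
  commands=[
    {"grip": 0.8,"slide": [0,0,0.001],"roll": 0},
    {"grip": 0.8,"slide": [0,0,0.0015],"roll": 0},
  ],
)

```text
time_s: 6.78
tcp_pos: [0.4644, -0.1809, 0.0331]
eef_rot: [-179.9, -0.0, -81.8]
contact_force: [0.3, 0.0, -0.3]
gripper_width: 0.0438
```

>>> apply_moves(
  commands=[
    {"grip": 0.8,"slide": [0,0,0.001],"roll": 0},
    {"grip": 0.8,"slide": [0,0,0.002],"roll": 0},
    {"grip": 0.8,"slide": [0,0,0.002],"roll": 0},
  ],
)

```text
time_s: 7.15
tcp_pos: [0.4641, -0.181, 0.031]
eef_rot: [-180.0, -0.0, -81.8]
contact_force: [-1.1, 0.8, 5.9]
gripper_width: 0.0435
```

>>> apply_moves(
  commands=[
    {"grip": 0.42,"slide": [0,0,0],"roll": 0},
    {"grip": 0.3,"slide": [0,0,0],"roll": 0},
    {"grip": 0.25,"slide": [0,0,0],"roll": 0},
    {"grip": 0.25,"slide": [0,0,-0.03],"roll": 0},
    {"grip": 0.25,"slide": [0,0,-0.08],"roll": 0},
  ],
)

```text
time_s: 7.78
tcp_pos: [0.4625, -0.1809, 0.1099]
eef_rot: [179.8, 0.0, -81.8]
contact_force: [1.7, 0.4, 0.3]
gripper_width: 0.066
```

```bash
python3 -c "
from h import *
to(.573,.1088,.135,-81.5)
"
```

```text
t 7.78 tcp [ 0.4625 -0.1809  0.1099] [ 1.7976e+02  4.0000e-02 -8.1830e+01] w 0.066 F [1.7 0.4 0.3]
slide [-0.2711 -0.1505 -0.0251] roll -0.3
```

>>> apply_moves(
  commands=[
    {"grip": 0.1,"slide": [-0.04,-0.022,-0.015],"roll": 0},
    {"grip": 0,"slide": [-0.092,-0.051,-0.025],"roll": 0},
    {"grip": 0,"slide": [-0.145,-0.08,-0.025],"roll": 0},
    {"grip": 0,"slide": [-0.2,-0.11,-0.025],"roll": 0},
    {"grip": 0,"slide": [-0.25,-0.139,-0.025],"roll": 0},
  ],
)

```text
time_s: 8.4
tcp_pos: [0.5663, 0.0884, 0.1356]
eef_rot: [-180.0, 0.0, -81.8]
contact_force: [0.6, -0.4, -0.3]
gripper_width: 0.0874
```

>>> apply_moves(
  commands=[
    {"grip": 0,"slide": [-0.02,-0.0115,0],"roll": 0},
    {"grip": 0,"slide": [-0.02,-0.0115,0],"roll": 0},
    {"grip": 0,"slide": [-0.02,-0.0115,0],"roll": 0},
  ],
)

```text
time_s: 8.78
tcp_pos: [0.5737, 0.1068, 0.1351]
eef_rot: [179.9, -0.0, -81.8]
contact_force: [-0.2, -0.5, -0.1]
gripper_width: 0.0877
```

```bash
python3 -c "
from h import *
p,d=capture('top');cv2.imwrite('pics/t3.png',p[:,:,::-1])
locate('top',d,['green_pot','orange_bottle','yellow_pot'])
to(.573,.1088,.03,-81.5)
"
```

```text
top green_pot 0.70 n=248 zmax=0.063 topmean=[ 0.463  -0.1791  0.0596] rect=[ 463.5 -178.9],[42.3 42.2],25.8
top green_pot 0.59 n=244 zmax=0.060 topmean=[ 0.5879 -0.1142  0.0555] rect=[ 587.8 -114.6],[40.4 40.9],89.8
top orange_bottle 0.54 n=2325 zmax=0.099 topmean=[ 0.4422 -0.512   0.0858] rect=[ 448.1 -512.4],[ 77.4 147.5],0.9
top orange_bottle 0.43 n=104 zmax=0.216 topmean=[0.5645 0.1159 0.0837] rect=[564.3 115.2],[15.6  9.3],45.2
top yellow_pot 0.57 n=242 zmax=0.060 topmean=[ 0.5879 -0.1142  0.0555] rect=[ 587.8 -114.6],[40.4 40.9],89.8
t 8.97 tcp [0.5742 0.1066 0.1357] [-179.99    0.    -81.89] w 0.0876 F [-0.6  0.3 -0.7]
slide [-0.0023  0.0009  0.1057] roll -0.4
```

View pics/t3.png

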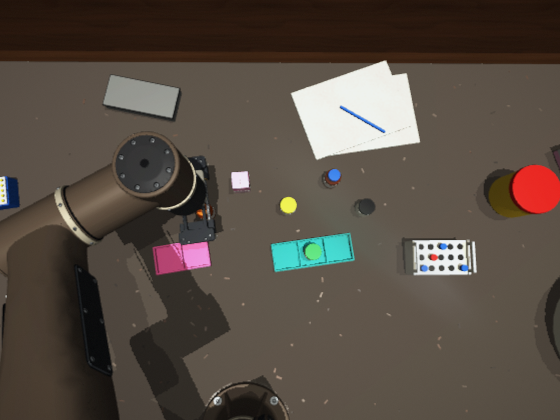

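The green pot stands in the teal tray's middle compartment at (313,252), top 60 mm high as it should be. The gripper is over the orange cap at (201,213).

>>> apply_moves(
  commands=[
    {"grip": 0,"slide": [-0.0023,0.001,0.03],"roll": 0},
    {"grip": 0,"slide": [-0.0023,0.001,0.07],"roll": 0},
    {"grip": 0,"slide": [-0.0023,0.001,0.098],"roll": 0},
    {"grip": 0,"slide": [-0.0023,0.001,0.1055],"roll": 0},
    {"grip": 0,"slide": [-0.0023,0.001,0.1055],"roll": 0},
  ],
)

```text
time_s: 9.6
tcp_pos: [0.5733, 0.1095, 0.0303]
eef_rot: [180.0, -0.0, -81.8]
contact_force: [-0.2, 0.1, 1.2]
gripper_width: 0.0877
```

>>> apply_moves(
  commands=[
    {"grip": 0.3,"slide": [0,0,0],"roll": 0},
    {"grip": 0.5,"slide": [0,0,0],"roll": 0},
    {"grip": 0.7,"slide": [0,0,0],"roll": 0},
    {"grip": 0.8,"slide": [0,0,0],"roll": 0},
    {"grip": 0.8,"slide": [0,0,0],"roll": 0},
  ],
)

```text
time_s: 10.22
tcp_pos: [0.5731, 0.1099, 0.03]
eef_rot: [-180.0, 0.0, -81.8]
contact_force: [-0.9, -0.1, 2.0]
gripper_width: 0.0435
```

>>> apply_moves(
  commands=[
    {"grip": 0.8,"slide": [0,0,-0.02],"roll": 0},
    {"grip": 0.8,"slide": [0,0,-0.06],"roll": 0},
    {"grip": 0.8,"slide": [0,0,-0.1],"roll": 0},
    {"grip": 0.8,"slide": [0,0,-0.11],"roll": 0},
    {"grip": 0.8,"slide": [0,0,-0.11],"roll": 0},
  ],
)

```text
time_s: 10.85
tcp_pos: [0.5731, 0.11, 0.1403]
eef_rot: [-179.9, 0.0, -81.8]
contact_force: [-0.4, 0.5, -0.9]
gripper_width: 0.0437
```

```bash
python3 -c "
from h import *
to(.4534,-.1097,.14,-82)"
```

```text
t 10.85 tcp [0.5731 0.11   0.1403] [-1.7995e+02  4.0000e-02 -8.1820e+01] w 0.0437 F [-0.4  0.5 -0.9]
slide [0.2004 0.1498 0.0003] roll 0.2
```

>>> apply_moves(
  commands=[
    {"grip": 0.8,"slide": [0.03,0.023,0],"roll": 0},
    {"grip": 0.8,"slide": [0.075,0.056,0],"roll": 0},
    {"grip": 0.8,"slide": [0.12,0.09,0],"roll": 0},
    {"grip": 0.8,"slide": [0.165,0.123,0],"roll": 0},
    {"grip": 0.8,"slide": [0.195,0.146,0],"roll": 0},
  ],
)

```text
time_s: 11.48
tcp_pos: [0.4539, -0.1057, 0.1384]
eef_rot: [179.8, 0.0, -81.9]
contact_force: [0.6, -0.3, -0.9]
gripper_width: 0.0435
```

>>> apply_moves(
  commands=[
    {"grip": 0.8,"slide": [0.0055,0.0035,0],"roll": 0},
    {"grip": 0.8,"slide": [0.0055,0.0035,0],"roll": 0},
    {"grip": 0.8,"slide": [0.0055,0.0035,0],"roll": 0},
  ],
)

```text
time_s: 11.85
tcp_pos: [0.454, -0.1093, 0.1395]
eef_rot: [180.0, 0.0, -81.8]
contact_force: [0.4, 1.4, -0.6]
gripper_width: 0.0431
```

```bash
python3 -c "
from h import *
to(.4534,-.1097,.034,-82)"
```

```text
t 11.85 tcp [ 0.454  -0.1093  0.1395] [179.96   0.   -81.78] w 0.0431 F [ 0.4  1.4 -0.6]
slide [0.0003 0.0007 0.1055] roll 0.2
```

>>> apply_moves(
  commands=[
    {"grip": 0.8,"slide": [0,0.0005,0.035],"roll": 0},
    {"grip": 0.8,"slide": [0,0.0005,0.075],"roll": 0},
    {"grip": 0.8,"slide": [0,0.0005,0.098],"roll": 0},
    {"grip": 0.8,"slide": [0,0.0005,0.104],"roll": 0},
    {"grip": 0.8,"slide": [0,0.0005,0.104],"roll": 0},
  ],
)

```text
time_s: 12.48
tcp_pos: [0.4537, -0.1095, 0.036]
eef_rot: [180.0, -0.0, -81.8]
contact_force: [-0.1, -0.4, -0.7]
gripper_width: 0.0435
```

>>> apply_moves(
  commands=[
    {"grip": 0.8,"slide": [0,0,0.001],"roll": 0},
    {"grip": 0.8,"slide": [0,0,0.002],"roll": 0},
    {"grip": 0.8,"slide": [0,0,0.002],"roll": 0},
  ],
)

```text
time_s: 12.85
tcp_pos: [0.4535, -0.11, 0.0344]
eef_rot: [-179.9, 0.0, -81.8]
contact_force: [0.2, -0.5, -0.7]
gripper_width: 0.0438
```

>>> apply_moves(
  commands=[
    {"grip": 0.8,"slide": [0,0,0.0005],"roll": 0},
    {"grip": 0.8,"slide": [0,0,0.001],"roll": 0},
    {"grip": 0.8,"slide": [0,0,0.001],"roll": 0},
  ],
)

```text
time_s: 13.22
tcp_pos: [0.4535, -0.11, 0.0339]
eef_rot: [-180.0, -0.0, -81.8]
contact_force: [-4.0, 2.4, 11.9]
gripper_width: 0.0433
```

Contact made; release and go to the carton at (654, 14.7).

>>> apply_moves(
  commands=[
    {"grip": 0.42,"slide": [0,0,0],"roll": 0},
    {"grip": 0.3,"slide": [0,0,0],"roll": 0},
    {"grip": 0.25,"slide": [0,0,0],"roll": 0},
    {"grip": 0.25,"slide": [0,0,-0.03],"roll": 0},
    {"grip": 0.25,"slide": [0,0,-0.08],"roll": 0},
  ],
)

```text
time_s: 13.85
tcp_pos: [0.4518, -0.1102, 0.1124]
eef_rot: [179.7, 0.0, -81.8]
contact_force: [1.9, 0.3, 1.0]
gripper_width: 0.0657
```

```bash
python3 -c "
from h import *
to(.654,.0147,.14,-86)
"
```

```text
t 13.85 tcp [ 0.4518 -0.1102  0.1124] [179.74   0.   -81.82] w 0.0657 F [1.9 0.3 1. ]
slide [-0.0948 -0.2179 -0.0276] roll 4.2
```

>>> apply_moves(
  commands=[
    {"grip": 0.1,"slide": [0,-0.005,-0.025],"roll": 0},
    {"grip": 0,"slide": [-0.02,-0.05,-0.028],"roll": 1},
    {"grip": 0,"slide": [-0.044,-0.1,-0.028],"roll": 2},
    {"grip": 0,"slide": [-0.067,-0.155,-0.028],"roll": 3},
    {"grip": 0,"slide": [-0.088,-0.203,-0.028],"roll": 4},
  ],
)

```text
time_s: 14.48
tcp_pos: [0.6432, 0.0071, 0.1406]
eef_rot: [180.0, -0.0, -85.8]
contact_force: [0.6, 0.5, -0.4]
gripper_width: 0.0878
```

>>> apply_moves(
  commands=[
    {"grip": 0,"slide": [-0.006,-0.015,0],"roll": 0},
    {"grip": 0,"slide": [-0.006,-0.015,0],"roll": 0},
    {"grip": 0,"slide": [-0.006,-0.015,0],"roll": 0},
  ],
)

```text
time_s: 14.85
tcp_pos: [0.655, 0.0125, 0.1407]
eef_rot: [179.9, -0.0, -85.8]
contact_force: [-0.2, 0.3, -0.1]
gripper_width: 0.0874
```

```bash
python3 -c "
from h import *
p,d=capture('top');cv2.imwrite('pics/t4.png',p[:,:,::-1])
locate('top',d,['orange_bottle'])
to(.654,.0147,.03,-86)
"
```

```text
top orange_bottle 0.64 n=199 zmax=0.092 topmean=[ 0.4533 -0.1098  0.0886] rect=[ 453.8 -110.4],[28.3 28.2],89.9
t 14.95 tcp [0.6552 0.0124 0.1414] [-1.800e+02  1.000e-02 -8.585e+01] w 0.0877 F [-0.6 -0.6 -0.5]
slide [-0.0023  0.0011  0.1114] roll 0.2
```

View pics/t4.png

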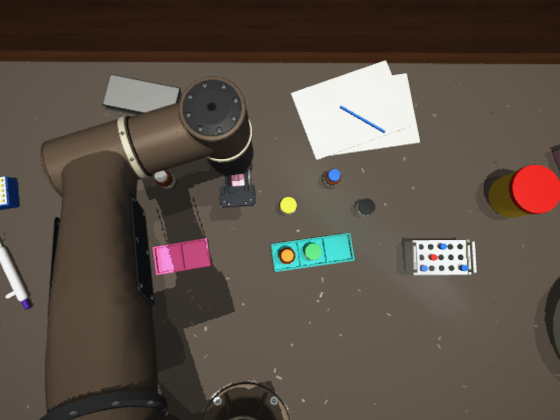

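Orange bottle stands in the left teal compartment (287,256), top 89 mm; the gripper is over the carton (238,181).

>>> apply_moves(
  commands=[
    {"grip": 0,"slide": [-0.0022,0.001,0.03],"roll": 0},
    {"grip": 0,"slide": [-0.0022,0.001,0.07],"roll": 0},
    {"grip": 0,"slide": [-0.0022,0.001,0.1],"roll": 0},
    {"grip": 0,"slide": [-0.0022,0.001,0.111],"roll": 0},
    {"grip": 0,"slide": [-0.0022,0.001,0.111],"roll": 0},
  ],
)

```text
time_s: 15.58
tcp_pos: [0.6547, 0.0149, 0.0301]
eef_rot: [180.0, -0.0, -85.8]
contact_force: [0.3, -0.1, 0.6]
gripper_width: 0.0878
```

>>> apply_moves(
  commands=[
    {"grip": 0.3,"slide": [0,0,0],"roll": 0},
    {"grip": 0.5,"slide": [0,0,0],"roll": 0},
    {"grip": 0.7,"slide": [0,0,0],"roll": 0},
    {"grip": 0.8,"slide": [0,0,0],"roll": 0},
    {"grip": 0.8,"slide": [0,0,0],"roll": 0},
  ],
)

```text
time_s: 16.2
tcp_pos: [0.6549, 0.0152, 0.0301]
eef_rot: [-180.0, -0.0, -85.8]
contact_force: [0.1, 1.1, 3.1]
gripper_width: 0.0439
```

>>> apply_moves(
  commands=[
    {"grip": 0.8,"slide": [0,0,-0.02],"roll": 0},
    {"grip": 0.8,"slide": [0,0,-0.06],"roll": 0},
    {"grip": 0.8,"slide": [0,0,-0.105],"roll": 0},
    {"grip": 0.8,"slide": [0,0,-0.125],"roll": 0},
    {"grip": 0.8,"slide": [0,0,-0.125],"roll": 0},
  ],
)

```text
time_s: 16.82
tcp_pos: [0.6559, 0.0155, 0.1569]
eef_rot: [-179.8, 0.0, -85.8]
contact_force: [-0.7, -1.2, -0.9]
gripper_width: 0.0441
```

```bash
python3 -c "
from h import *
to(.4734,-.2523,.155,-82)"
```

```text
t 16.82 tcp [0.6559 0.0155 0.1569] [-1.798e+02  4.000e-02 -8.581e+01] w 0.0441 F [-0.7 -1.2 -0.9]
slide [0.2537 0.2016 0.0019] roll -3.8
```

>>> apply_moves(
  commands=[
    {"grip": 0.8,"slide": [0.03,0.024,0],"roll": 0},
    {"grip": 0.8,"slide": [0.07,0.056,0],"roll": -1},
    {"grip": 0.8,"slide": [0.112,0.089,0],"roll": -2},
    {"grip": 0.8,"slide": [0.155,0.123,0],"roll": -3},
    {"grip": 0.8,"slide": [0.198,0.157,0],"roll": -4},
  ],
)

```text
time_s: 17.45
tcp_pos: [0.5109, -0.1948, 0.1535]
eef_rot: [179.9, 0.0, -81.8]
contact_force: [0.6, -1.0, -0.8]
gripper_width: 0.044
```

>>> apply_moves(
  commands=[
    {"grip": 0.8,"slide": [0.03,0.025,0],"roll": 0},
    {"grip": 0.8,"slide": [0.052,0.048,0],"roll": 0},
    {"grip": 0.8,"slide": [0.052,0.048,0],"roll": 0},
    {"grip": 0.8,"slide": [0.052,0.048,0],"roll": 0},
  ],
)

```text
time_s: 17.95
tcp_pos: [0.4724, -0.2519, 0.1541]
eef_rot: [179.9, 0.0, -81.8]
contact_force: [0.4, 0.7, -1.8]
gripper_width: 0.0439
```

```bash
python3 -c "
from h import *
to(.4734,-.2523,.034,-82)"
```

```text
t 17.95 tcp [ 0.4724 -0.2519  0.1541] [ 1.7994e+02  3.0000e-02 -8.1850e+01] w 0.0439 F [ 0.4  0.7 -1.8]
slide [ 0.0005 -0.0009  0.1201] roll 0.2
```

>>> apply_moves(
  commands=[
    {"grip": 0.8,"slide": [0,-0.001,0.04],"roll": 0},
    {"grip": 0.8,"slide": [0,-0.001,0.085],"roll": 0},
    {"grip": 0.8,"slide": [0,-0.001,0.112],"roll": 0},
    {"grip": 0.8,"slide": [0,-0.001,0.119],"roll": 0},
    {"grip": 0.8,"slide": [0,-0.001,0.119],"roll": 0},
  ],
)

```text
time_s: 18.58
tcp_pos: [0.4742, -0.2515, 0.036]
eef_rot: [180.0, -0.0, -81.8]
contact_force: [0.3, -0.5, -1.5]
gripper_width: 0.0436
```

>>> apply_moves(
  commands=[
    {"grip": 0.8,"slide": [0,0,0.001],"roll": 0},
    {"grip": 0.8,"slide": [0,0,0.002],"roll": 0},
    {"grip": 0.8,"slide": [0,0,0.002],"roll": 0},
  ],
)

```text
time_s: 18.95
tcp_pos: [0.474, -0.2519, 0.0344]
eef_rot: [-180.0, -0.0, -81.8]
contact_force: [0.2, -0.9, -0.2]
gripper_width: 0.0436
```

>>> apply_moves(
  commands=[
    {"grip": 0.8,"slide": [0,0,0.0005],"roll": 0},
    {"grip": 0.8,"slide": [0,0,0.001],"roll": 0},
    {"grip": 0.8,"slide": [0,0,0.001],"roll": 0},
  ],
)

```text
time_s: 19.32
tcp_pos: [0.4739, -0.2519, 0.0338]
eef_rot: [-180.0, -0.0, -81.8]
contact_force: [-2.0, 3.5, 8.0]
gripper_width: 0.0437
```

>>> apply_moves(
  commands=[
    {"grip": 0.42,"slide": [0,0,0],"roll": 0},
    {"grip": 0.3,"slide": [0,0,0],"roll": 0},
    {"grip": 0.25,"slide": [0,0,0],"roll": 0},
    {"grip": 0.25,"slide": [0,0,-0.03],"roll": 0},
    {"grip": 0.25,"slide": [0,0,-0.09],"roll": 0},
  ],
)

```text
time_s: 19.95
tcp_pos: [0.4719, -0.2515, 0.1217]
eef_rot: [179.7, 0.1, -81.8]
contact_force: [2.2, -0.1, -0.8]
gripper_width: 0.0659
```

>>> apply_moves(
  commands=[
    {"grip": 0.1,"slide": [0,-0.005,-0.01],"roll": 0},
    {"grip": 0,"slide": [0,-0.04,-0.02],"roll": 0},
    {"grip": 0,"slide": [0,-0.09,-0.02],"roll": 0},
    {"grip": 0,"slide": [0,-0.14,-0.02],"roll": 0},
    {"grip": 0,"slide": [0,-0.17,-0.02],"roll": 0},
  ],
)

```text
time_s: 20.58
tcp_pos: [0.6439, -0.2271, 0.1418]
eef_rot: [180.0, 0.0, -81.8]
contact_force: [-0.4, -0.5, 0.5]
gripper_width: 0.0874
```

```bash
python3 -c "
from h import *
p,d=capture('top');cv2.imwrite('pics/t5.png',p[:,:,::-1])
locate('top',d,['orange_bottle','green_pot','carton','teal_tray','blue_bottle','yellow_pot','white_bottle','black_pot'])
p,d=capture('scene');cv2.imwrite('pics/s5.png',p[:,:,::-1])
to(.6645,-.235,.14,-82)
"
```

```text
top orange_bottle 0.54 n=182 zmax=0.092 topmean=[ 0.4531 -0.1099  0.0883] rect=[ 453.7 -110.4],[28.4 28.1],90.0
top green_pot 0.62 n=232 zmax=0.064 topmean=[ 0.4633 -0.1788  0.0594] rect=[ 462.8 -179.4],[42.9 41.4],44.7
top carton 0.53 n=365 zmax=0.078 topmean=[ 0.4732 -0.2508  0.0732] rect=[ 473.2 -251.9],[43.7 44.9],8.1 all rect=[ 474.9 -257.6],[49.7 58.5],6.9
top teal_tray 0.73 n=1299 zmax=0.057 topmean=[ 0.4637 -0.1826  0.0175] rect=[ 463.5 -182.4],[ 75.7 218.8],7.9 all rect=[ 463.5 -181.9],[ 78.2 218.8],8.9
top yellow_pot 0.76 n=227 zmax=0.059 topmean=[ 0.5874 -0.1145  0.0555] rect=[ 588.  -114.6],[41.4 40.4],0.2
top white_bottle 0.64 n=315 zmax=0.087 topmean=[0.6608 0.2206 0.0837] rect=[660.9 221.2],[29.5 29.7],6.7
top black_pot 0.49 n=170 zmax=0.060 topmean=[ 0.5805 -0.3285  0.0554] rect=[ 580.5 -328. ],[29.8 41.9],55.0
top black_pot 0.19 n=305 zmax=0.087 topmean=[0.6548 0.2122 0.0589] rect=[657.6 216.6],[31.2 42.4],51.3
t 21.07 tcp [ 0.6415 -0.2279  0.1434] [-179.97   -0.    -81.83] w 0.0878 F [0.2 0.2 0.4]
slide [ 0.0103 -0.0218  0.0034] roll 0.2
```

View pics/t5.png

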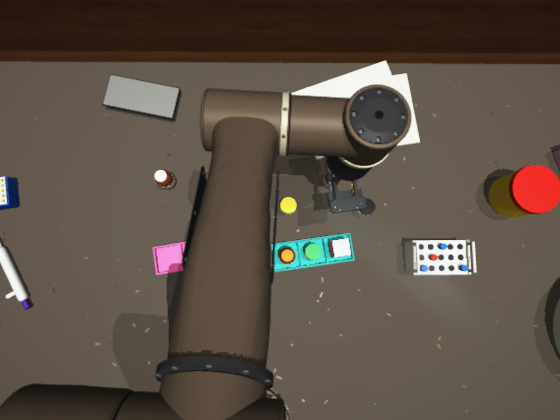

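View pics/s5.png

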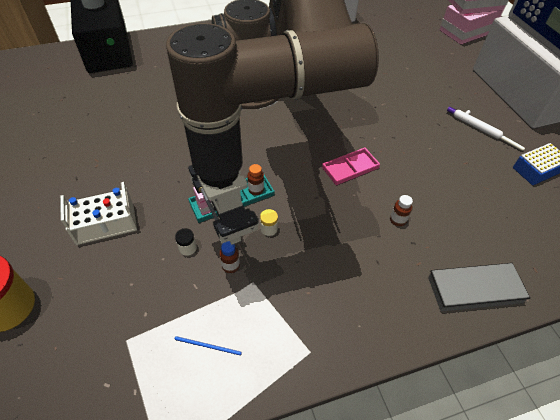

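The teal tray holds the orange bottle (287,256), green pot (313,252) and carton (341,247), all at the right top heights; yellow pot, black pot, white bottle unmoved. Gripper is near the blue bottle.

>>> apply_moves(
  commands=[
    {"grip": 0,"slide": [0.01,-0.022,0],"roll": 0},
    {"grip": 0,"slide": [0.01,-0.022,0],"roll": 0},
    {"grip": 0,"slide": [0.01,-0.022,0],"roll": 0},
  ],
)

```text
time_s: 21.45
tcp_pos: [0.6647, -0.2344, 0.1429]
eef_rot: [180.0, 0.0, -81.8]
contact_force: [-0.7, -0.4, -0.0]
gripper_width: 0.0879
```

```bash
python3 -c "
from h import *
to(.6645,-.235,.03,-82)
"
```

```text
t 21.45 tcp [ 0.6647 -0.2344  0.1429] [ 1.7999e+02  1.0000e-02 -8.1830e+01] w 0.0879 F [-0.7 -0.4 -0. ]
slide [0.0005 0.0002 0.1129] roll 0.2
```

>>> apply_moves(
  commands=[
    {"grip": 0,"slide": [0.0005,0,0.03],"roll": 0},
    {"grip": 0,"slide": [0.0005,0,0.07],"roll": 0},
    {"grip": 0,"slide": [0.0005,0,0.103],"roll": 0},
    {"grip": 0,"slide": [0.0005,0,0.113],"roll": 0},
    {"grip": 0,"slide": [0.0005,0,0.113],"roll": 0},
  ],
)

```text
time_s: 22.08
tcp_pos: [0.6651, -0.235, 0.0302]
eef_rot: [180.0, -0.0, -81.8]
contact_force: [0.4, -0.6, 0.5]
gripper_width: 0.0874
```

>>> apply_moves(
  commands=[
    {"grip": 0.3,"slide": [0,0,0],"roll": 0},
    {"grip": 0.5,"slide": [0,0,0],"roll": 0},
    {"grip": 0.7,"slide": [0,0,0],"roll": 0},
    {"grip": 0.8,"slide": [0,0,0],"roll": 0},
    {"grip": 0.8,"slide": [0,0,0],"roll": 0},
  ],
)

```text
time_s: 22.7
tcp_pos: [0.6652, -0.2349, 0.0301]
eef_rot: [180.0, -0.0, -81.8]
contact_force: [-1.4, -0.5, 2.6]
gripper_width: 0.0437
```

>>> apply_moves(
  commands=[
    {"grip": 0.8,"slide": [0,0,-0.02],"roll": 0},
    {"grip": 0.8,"slide": [0,0,-0.06],"roll": 0},
    {"grip": 0.8,"slide": [0,0,-0.105],"roll": 0},
    {"grip": 0.8,"slide": [0,0,-0.125],"roll": 0},
    {"grip": 0.8,"slide": [0,0,-0.125],"roll": 0},
  ],
)

```text
time_s: 23.32
tcp_pos: [0.6666, -0.2352, 0.1586]
eef_rot: [-179.7, -0.1, -81.8]
contact_force: [-0.2, -0.1, -1.3]
gripper_width: 0.0434
```

```bash
python3 -c "
from h import *
to(.4464,.2119,.155,-80.5)"
```

```text
t 23.32 tcp [ 0.6666 -0.2352  0.1586] [-1.7972e+02 -8.0000e-02 -8.1800e+01] w 0.0434 F [-0.2 -0.1 -1.3]
slide [-0.4739  0.1542  0.0036] roll -1.3
```

>>> apply_moves(
  commands=[
    {"grip": 0.8,"slide": [-0.03,0.01,0],"roll": 0},
    {"grip": 0.8,"slide": [-0.08,0.026,0],"roll": 0},
    {"grip": 0.8,"slide": [-0.135,0.044,0],"roll": 0},
    {"grip": 0.8,"slide": [-0.19,0.062,0],"roll": 0},
    {"grip": 0.8,"slide": [-0.245,0.08,0],"roll": -1},
  ],
)

```text
time_s: 23.95
tcp_pos: [0.5497, -0.0025, 0.1544]
eef_rot: [179.9, -0.0, -80.8]
contact_force: [1.5, 0.2, 0.1]
gripper_width: 0.0438
```

>>> apply_moves(
  commands=[
    {"grip": 0.8,"slide": [-0.055,0.017,0],"roll": 0},
    {"grip": 0.8,"slide": [-0.11,0.035,0],"roll": 0},
    {"grip": 0.8,"slide": [-0.16,0.05,0],"roll": 0},
    {"grip": 0.8,"slide": [-0.2,0.063,0],"roll": 0},
    {"grip": 0.8,"slide": [-0.222,0.07,0],"roll": 0},
  ],
)

```text
time_s: 24.58
tcp_pos: [0.4452, 0.2055, 0.1546]
eef_rot: [180.0, -0.0, -80.7]
contact_force: [0.9, -0.5, -1.6]
gripper_width: 0.0439
```

>>> apply_moves(
  commands=[
    {"grip": 0.8,"slide": [-0.006,0.001,0],"roll": 0},
    {"grip": 0.8,"slide": [-0.006,0.001,0],"roll": 0},
    {"grip": 0.8,"slide": [-0.006,0.001,0],"roll": 0},
  ],
)

```text
time_s: 24.95
tcp_pos: [0.4449, 0.2091, 0.1547]
eef_rot: [180.0, -0.0, -80.9]
contact_force: [-0.2, -1.0, -1.4]
gripper_width: 0.0432
```

```bash
python3 -c "
from h import *
to(.4464,.2119,.034,-80.5)"
```

```text
t 24.95 tcp [0.4449 0.2091 0.1547] [ 1.7997e+02 -2.0000e-02 -8.0860e+01] w 0.0432 F [-0.2 -1.  -1.4]
slide [-0.0025 -0.002   0.1207] roll -0.4
```

>>> apply_moves(
  commands=[
    {"grip": 0.8,"slide": [-0.0025,-0.002,0.04],"roll": 0},
    {"grip": 0.8,"slide": [-0.0025,-0.002,0.085],"roll": 0},
    {"grip": 0.8,"slide": [-0.0025,-0.002,0.112],"roll": 0},
    {"grip": 0.8,"slide": [-0.0025,-0.002,0.119],"roll": 0},
    {"grip": 0.8,"slide": [-0.0025,-0.002,0.119],"roll": 0},
  ],
)

```text
time_s: 25.58
tcp_pos: [0.4467, 0.2124, 0.0362]
eef_rot: [180.0, -0.0, -80.8]
contact_force: [-0.4, -0.2, 0.2]
gripper_width: 0.0436
```

>>> apply_moves(
  commands=[
    {"grip": 0.8,"slide": [0,0,0.001],"roll": 0},
    {"grip": 0.8,"slide": [0,0,0.002],"roll": 0},
    {"grip": 0.8,"slide": [0,0,0.002],"roll": 0},
  ],
)

```text
time_s: 25.95
tcp_pos: [0.4465, 0.213, 0.0345]
eef_rot: [-179.9, 0.0, -80.8]
contact_force: [-0.5, 0.7, -0.7]
gripper_width: 0.0438
```

>>> apply_moves(
  commands=[
    {"grip": 0.8,"slide": [0,0,0.0005],"roll": 0},
    {"grip": 0.8,"slide": [0,0,0.001],"roll": 0},
    {"grip": 0.8,"slide": [0,0,0.001],"roll": 0},
  ],
)

```text
time_s: 26.32
tcp_pos: [0.4464, 0.2129, 0.0339]
eef_rot: [-180.0, 0.0, -80.8]
contact_force: [-3.8, -0.9, 10.4]
gripper_width: 0.0435
```

>>> apply_moves(
  commands=[
    {"grip": 0.42,"slide": [0,0,0],"roll": 0},
    {"grip": 0.3,"slide": [0,0,0],"roll": 0},
    {"grip": 0.25,"slide": [0,0,0],"roll": 0},
    {"grip": 0.25,"slide": [0,0,-0.03],"roll": 0},
    {"grip": 0.25,"slide": [0,0,-0.08],"roll": 0},
  ],
)

```text
time_s: 26.95
tcp_pos: [0.4453, 0.2118, 0.1123]
eef_rot: [179.8, -0.2, -80.8]
contact_force: [0.3, 0.9, -0.4]
gripper_width: 0.0658
```

```bash
python3 -c "
from h import *
to(.5886,-.114,.14,-81)"
```

```text
t 26.95 tcp [0.4453 0.2118 0.1123] [ 1.7979e+02 -1.5000e-01 -8.0820e+01] w 0.0658 F [ 0.3  0.9 -0.4]
slide [ 0.3444 -0.0895 -0.0277] roll 0.2
```

>>> apply_moves(
  commands=[
    {"grip": 0.1,"slide": [0.02,-0.005,-0.025],"roll": 0},
    {"grip": 0,"slide": [0.07,-0.018,-0.028],"roll": 0},
    {"grip": 0,"slide": [0.125,-0.032,-0.028],"roll": 0},
    {"grip": 0,"slide": [0.18,-0.047,-0.028],"roll": 0},
    {"grip": 0,"slide": [0.235,-0.061,-0.028],"roll": 0},
  ],
)

```text
time_s: 27.58
tcp_pos: [0.5446, -0.0112, 0.141]
eef_rot: [-180.0, 0.0, -80.8]
contact_force: [1.3, 0.6, 0.1]
gripper_width: 0.0875
```

>>> apply_moves(
  commands=[
    {"grip": 0,"slide": [0.05,-0.013,0],"roll": 0},
    {"grip": 0,"slide": [0.09,-0.023,0],"roll": 0},
    {"grip": 0,"slide": [0.11,-0.0285,0],"roll": 0},
    {"grip": 0,"slide": [0.11,-0.0285,0],"roll": 0},
    {"grip": 0,"slide": [0.11,-0.0285,0],"roll": 0},
  ],
)

```text
time_s: 28.2
tcp_pos: [0.5893, -0.1129, 0.1408]
eef_rot: [180.0, 0.0, -80.8]
contact_force: [0.2, -0.6, -1.7]
gripper_width: 0.0878
```

```bash
python3 -c "
from h import *
p,d=capture('scene');cv2.imwrite('pics/s6.png',p[:,:,::-1])
locate('scene',d,['blue_bottle'])
to(.5886,-.114,.027,-81)"
```

```text
scene blue_bottle 0.86 n=365 zmax=0.090 topmean=[0.4515 0.2095 0.0862] rect=[448.6 209.7],[26.7 31.6],65.0
t 28.3 tcp [ 0.5895 -0.1125  0.1411] [-1.7999e+02  1.0000e-02 -8.0740e+01] w 0.0874 F [-0.2  0.2  0.7]
slide [0.0013 0.0011 0.1141] roll 0.3
```

View pics/s6.png

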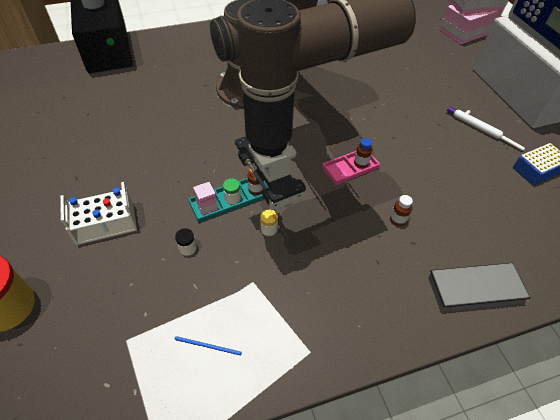

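Blue bottle stands upright in the pink tray at (364,152); gripper is over the yellow pot (268,222).

>>> apply_moves(
  commands=[
    {"grip": 0,"slide": [0.001,0.001,0.04],"roll": 0},
    {"grip": 0,"slide": [0.001,0.001,0.08],"roll": 0},
    {"grip": 0,"slide": [0.001,0.001,0.106],"roll": 0},
    {"grip": 0,"slide": [0.001,0.001,0.113],"roll": 0},
    {"grip": 0,"slide": [0.001,0.001,0.113],"roll": 0},
  ],
)

```text
time_s: 28.92
tcp_pos: [0.5891, -0.1141, 0.0284]
eef_rot: [-180.0, -0.0, -80.8]
contact_force: [0.1, -0.3, 0.1]
gripper_width: 0.0878
```

>>> apply_moves(
  commands=[
    {"grip": 0.3,"slide": [0,0,0],"roll": 0},
    {"grip": 0.5,"slide": [0,0,0],"roll": 0},
    {"grip": 0.7,"slide": [0,0,0],"roll": 0},
    {"grip": 0.8,"slide": [0,0,0],"roll": 0},
    {"grip": 0.8,"slide": [0,0,0],"roll": 0},
  ],
)

```text
time_s: 29.55
tcp_pos: [0.5889, -0.1148, 0.028]
eef_rot: [-180.0, -0.0, -80.8]
contact_force: [-1.0, 0.1, 1.5]
gripper_width: 0.0435
```

>>> apply_moves(
  commands=[
    {"grip": 0.8,"slide": [0,0,-0.02],"roll": 0},
    {"grip": 0.8,"slide": [0,0,-0.06],"roll": 0},
    {"grip": 0.8,"slide": [0,0,-0.105],"roll": 0},
    {"grip": 0.8,"slide": [0,0,-0.125],"roll": 0},
    {"grip": 0.8,"slide": [0,0,-0.125],"roll": 0},
  ],
)

```text
time_s: 30.18
tcp_pos: [0.5898, -0.1147, 0.1547]
eef_rot: [-179.8, -0.0, -80.8]
contact_force: [-0.3, -0.1, -0.5]
gripper_width: 0.0433
```

```bash
python3 -c "
from h import *
to(.4582,.1409,.155,-80.5)"
```

```text
t 30.18 tcp [ 0.5898 -0.1147  0.1547] [-1.798e+02 -1.000e-02 -8.081e+01] w 0.0433 F [-0.3 -0.1 -0.5]
slide [-0.2733  0.0891 -0.0003] roll -0.3
```

>>> apply_moves(
  commands=[
    {"grip": 0.8,"slide": [-0.04,0.013,0],"roll": 0},
    {"grip": 0.8,"slide": [-0.09,0.029,0],"roll": 0},
    {"grip": 0.8,"slide": [-0.145,0.047,0],"roll": 0},
    {"grip": 0.8,"slide": [-0.2,0.065,0],"roll": 0},
    {"grip": 0.8,"slide": [-0.25,0.081,0],"roll": 0},
  ],
)

```text
time_s: 30.8
tcp_pos: [0.4672, 0.1202, 0.1517]
eef_rot: [179.9, -0.0, -80.8]
contact_force: [0.9, 1.4, -1.1]
gripper_width: 0.0434
```

>>> apply_moves(
  commands=[
    {"grip": 0.8,"slide": [-0.023,0.007,0],"roll": 0},
    {"grip": 0.8,"slide": [-0.023,0.007,0],"roll": 0},
    {"grip": 0.8,"slide": [-0.023,0.007,0],"roll": 0},
  ],
)

```text
time_s: 31.18
tcp_pos: [0.458, 0.1403, 0.1521]
eef_rot: [179.9, -0.0, -80.8]
contact_force: [0.1, -0.5, -0.5]
gripper_width: 0.0437
```

```bash
python3 -c "
from h import *
to(.4582,.1409,.032,-80.5)"
```

```text
t 31.18 tcp [0.458  0.1403 0.1521] [ 1.7992e+02 -4.0000e-02 -8.0800e+01] w 0.0437 F [ 0.1 -0.5 -0.5]
slide [-0.0006 -0.0003  0.1201] roll -0.3
```

>>> apply_moves(
  commands=[
    {"grip": 0.8,"slide": [0,0,0.04],"roll": 0},
    {"grip": 0.8,"slide": [0,0,0.085],"roll": 0},
    {"grip": 0.8,"slide": [0,0,0.112],"roll": 0},
    {"grip": 0.8,"slide": [0,0,0.119],"roll": 0},
    {"grip": 0.8,"slide": [0,0,0.119],"roll": 0},
  ],
)

```text
time_s: 31.8
tcp_pos: [0.4587, 0.1401, 0.034]
eef_rot: [180.0, -0.0, -80.9]
contact_force: [-0.0, 0.5, -0.1]
gripper_width: 0.0434
```

>>> apply_moves(
  commands=[
    {"grip": 0.8,"slide": [0,0,0.001],"roll": 0},
    {"grip": 0.8,"slide": [0,0,0.002],"roll": 0},
    {"grip": 0.8,"slide": [0,0,0.002],"roll": 0},
  ],
)

```text
time_s: 32.17
tcp_pos: [0.4586, 0.1409, 0.0324]
eef_rot: [-180.0, 0.0, -80.8]
contact_force: [-0.3, -0.7, -0.4]
gripper_width: 0.0437
```

>>> apply_moves(
  commands=[
    {"grip": 0.8,"slide": [0,0,0.0005],"roll": 0},
    {"grip": 0.8,"slide": [0,0,0.001],"roll": 0},
    {"grip": 0.8,"slide": [0,0,0.001],"roll": 0},
  ],
)

```text
time_s: 32.55
tcp_pos: [0.4587, 0.141, 0.0319]
eef_rot: [-180.0, 0.0, -80.8]
contact_force: [-3.8, -0.6, 11.2]
gripper_width: 0.0433
```

>>> apply_moves(
  commands=[
    {"grip": 0.42,"slide": [0,0,0],"roll": 0},
    {"grip": 0.3,"slide": [0,0,0],"roll": 0},
    {"grip": 0.25,"slide": [0,0,0],"roll": 0},
    {"grip": 0.25,"slide": [0,0,-0.03],"roll": 0},
    {"grip": 0.25,"slide": [0,0,-0.08],"roll": 0},
  ],
)

```text
time_s: 33.17
tcp_pos: [0.4573, 0.1399, 0.1104]
eef_rot: [179.8, -0.1, -80.8]
contact_force: [1.4, 1.0, -0.4]
gripper_width: 0.0655
```

>>> apply_moves(
  commands=[
    {"grip": 0.25,"slide": [0,0,-0.04],"roll": 0},
    {"grip": 0.25,"slide": [0,-0.04,-0.08],"roll": 0},
    {"grip": 0.25,"slide": [0,-0.09,-0.1],"roll": 0},
    {"grip": 0.25,"slide": [0,-0.14,-0.1],"roll": 0},
    {"grip": 0.25,"slide": [0,-0.17,-0.1],"roll": 0},
  ],
)

```text
time_s: 33.8
tcp_pos: [0.6282, 0.168, 0.2104]
eef_rot: [180.0, -0.0, -80.8]
contact_force: [-0.2, -0.4, 0.3]
gripper_width: 0.0657
```

>>> apply_moves(
  commands=[
    {"grip": 0.25,"slide": [0,0,0],"roll": 0},
    {"grip": 0.25,"slide": [0,0,0],"roll": 0},
  ],
)

```text
time_s: 34.05
tcp_pos: [0.6257, 0.1676, 0.2103]
eef_rot: [179.9, -0.0, -80.8]
contact_force: [-0.2, -0.8, 0.0]
gripper_width: 0.066
```

```bash
python3 -c "
from h import *
for c in('top','scene'):
    p,d=capture(c);cv2.imwrite(f'pics/{c}7.png',p[:,:,::-1]);locate(c,d,H)
to(.4582,.1409,.032,-80.5)"
```

```text
top orange_bottle 0.73 n=211 zmax=0.092 topmean=[ 0.4532 -0.11    0.0884] rect=[ 453.7 -110.4],[28.1 28.4],0.1
top green_pot 0.68 n=235 zmax=0.064 topmean=[ 0.4625 -0.1788  0.0595] rect=[ 463.3 -178.3],[42.2 41.6],26.7
top carton 0.64 n=317 zmax=0.078 topmean=[ 0.4726 -0.2503  0.0734] rect=[ 473.5 -251.2],[43.  43.7],9.3 all rect=[ 473.5 -251.2],[43.  43.7],9.3
top carton 0.36 n=250 zmax=0.059 all rect=[ 583.7 -323.4],[41.2 41.1],42.3
top blue_bottle 0.57 n=281 zmax=0.091 topmean=[0.4462 0.211  0.0875] rect=[446.8 211.2],[28.6 28.1],89.9
top yellow_pot 0.84 n=269 zmax=0.063 topmean=[0.4585 0.1401 0.0591] rect=[458.3 140.2],[42.1 40.3],26.0
top white_bottle 0.41 n=28 zmax=0.083 topmean=[0.6465 0.2181 0.0807] rect=[646.5 218.3],[0.7 9.1],8.9
top black_pot 0.72 n=279 zmax=0.059 topmean=[ 0.5835 -0.3243  0.0557] rect=[ 583.  -324.6],[41.4 41.8],44.0
top teal_tray 0.94 n=1385 zmax=0.022 topmean=[ 0.4642 -0.1727  0.0174] rect=[ 463.1 -180.5],[ 76.  218.2],8.1 all rect=[ 463.2 -179.8],[ 79.5 219. ],8.7
top pink_tray 0.59 n=1020 zmax=0.022 topmean=[0.452  0.1739 0.0169] rect=[452.3 176.3],[ 
[... 1265 characters left out ...]
8
scene teal_tray 0.64 n=1142 zmax=0.020 topmean=[ 0.4801 -0.1844  0.0161] rect=[ 464.1 -180.7],[ 81.1 221.1],7.9 all rect=[ 456.2 -179.3],[ 96.9 230.3],7.7
scene pink_tray 0.69 n=627 zmax=0.021 topmean=[0.4718 0.1658 0.0156] rect=[453.2 175.3],[ 78.6 149.5],9.8 all rect=[453.4 175.3],[ 80.1 149.2],10.2
scene pink_tray 0.38 n=527 zmax=0.077 topmean=[ 0.4938 -0.2533  0.019 ] rect=[ 487.9 -261.2],[58.2 28.8],53.8 all rect=[ 444.2 -256.1],[111.3  44.8],8.1
scene tube_rack 0.91 n=2920 zmax=0.098 topmean=[ 0.456  -0.5134  0.097 ] rect=[ 452.8 -514. ],[ 72.6 149. ],0.4
t 35.15 tcp [0.6263 0.1678 0.211 ] [-180.      0.    -80.82] w 0.0656 F [ 0.2 -0.9 -0.3]
slide [-0.0002  0.1702  0.179 ] roll -0.3
```

View pics/top7.png

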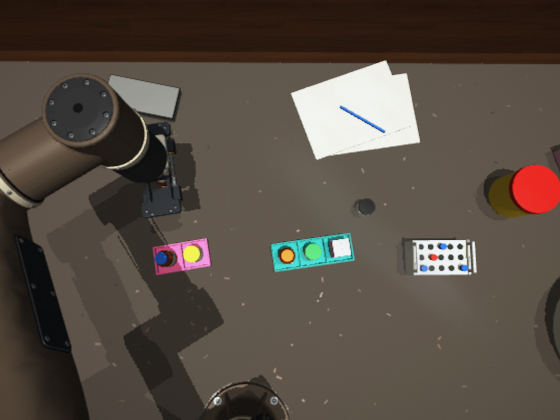

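View pics/scene7.png

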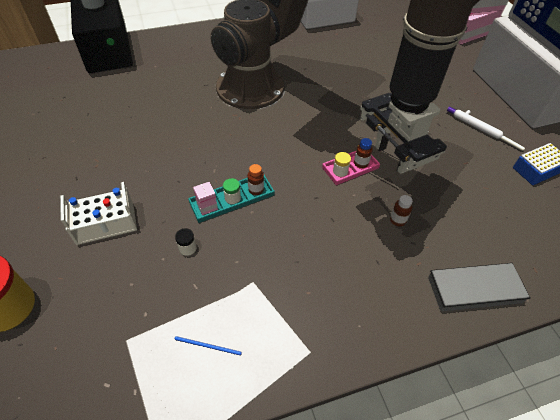

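Both pictures show every item upright in its own compartment (teal: 287–341,250; pink: 163,258 and 192,254 in the top view). The white bottle, black pot and rack are where they began, and the gripper is clear of everything.

```bash
python3 -c "
from plant import *
print(close_job())"
```

```text
the job is handed in; nothing more can be done
None
```

Both kits are made up, and I handed the job in at about 35 s of the 115 s allowed. It gave no verdict, so the result below rests on my own last checks.

- **Order:** The teal tray came first, with the green pot, then the orange bottle, then the carton. I checked it was complete before touching the pink kit. The pink tray then got the blue bottle, then the yellow pot. Each item was lowered until the wrist force showed it touching the tray floor (6–12 N), then released.
- **Final positions:** Measured from above, every item is within about 3 mm of its compartment centre. Tops are at 88, 60, 73, 88 and 59 mm (orange bottle, green pot, carton, blue bottle, yellow pot), which matches standing on the 4 mm tray floor.
- **Things left alone:** The white bottle, black pot and rack are within about 3 mm of where they started, which is within measurement error. The gripper ended clear, at a height of 0.21 m.
- **Disagreements:** The networks gave a few false detections. In the last pictures they called the rack a white bottle and the blue bottle a green pot. The arm also partly hid the white bottle in the last top view, so I relied on the scene camera for it. The two cameras differ by up to 4 mm in x.

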